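Set up the engraving station for the next batch of dice

ROBOT

A 6-joint arm with a two-finger parallel gripper is mounted at the origin on the work surface. World frame = base frame: x ahead of the robot, y to its left, z up, the work surface at z = 0. Lengths are in m, angles in rad, forces in N, time in s.
With the tool pointing down it reaches from about 0.275 to 0.875 m from the base axis. Payload 12.5 kg.
Tool frame: the origin (TCP) lies between the finger pads; the fingertips stand arm.finger_overhang ahead of it and the grasp point (between the pads) lies 11 mm behind it (arm.finger_overhang is the distance from the TCP to the fingertips, in m); z points along the fingers, y is the direction in which the jaws open and shut (so a half turn about z gives the same grasp; the last joint's range is limited). The gripper opens to 85 mm and grips with 20 to 120 N. Pads are 22 mm wide; open, the fingers measure 114 mm over their backs; the gripper's body (76 mm by 85 mm) begins 54 mm behind the grasp point. The pads swing forward as they close: fully open they stand 13 mm farther back than shut.
Start: joints at [1.145, 0.351, 1.652, -0, 1.139, -0.085], TCP at [0.184, 0.518, 0.239] pointing down, gripper open.
Joint ranges: [-2.75, 2.75], [-0.79, 2.1], [0.01, 2.65], [-1.57, 4.71], [0.07, 3.14], [-2.87, 2.87]. Speed limits (rad/s): [2.22, 2.22, 2.79, 3.14, 3.14, 3.14].

INTERFACE

Orientations are given as [roll, pitch, yaw] about the fixed x, y, z axes, in that order (R = Rz(yaw) Ry(pitch) Rx(roll)).
In Python, from station import arm, effector, monitor, eyes gives the robot as it stands. Calls block until the motion is done:
- arm.move_ptp(position, orientation): joint-space move of the TCP to a pose.
- arm.movel(position, feed=0.15, attitude=None, contact_N=None): straight line of the TCP; attitude=None keeps the orientation; feed is the mean speed in m/s. With contact_N (N) it stops when the force on the tool has changed by that much, and returns True; else False.
- arm.move_j(angles): joint-space move.
- effector.move_gripper(opening, newtons=None): opening from 0.0 (shut) to 1.0 (fully open); newtons is the grip in N (None keeps the last); returns when the fingers have stopped.
- arm.pause(seconds).
- arm.inverse_kinematics(position, orientation): joint angles nearest the present ones, or None.
- monitor.read_state(): the state.
- eyes.snapshot(name): name is "side" or "top" or "wrist"; returns the picture (400x640x3 uint8, red, green, blue); there is no depth.
- eyes.calibration(name): a dict with "fx", "fy", "cx", "cy" (pixels), "k1" (the pictures are not rectified: a ray, as slopes to the right and down, at radius r is drawn at 1 + k1 r^2 times it, then the intrinsics apply), "T" (4x4, takes a point from camera to world coordinates). Camera axes: x right, y up, looking along -z (the intrinsics and any distortion apply to the point x, -y, -z); pixel columns grow to the right and rows downward; lengths in m; the calibration is good to about 2 mm. A picture is of the moment at which its call begins: read the wrist's pose just before it. calibration takes no time and is no camera call; for the wrist camera it gives the pose at the moment of the call.
A pose or a line that the arm cannot do raises arm.MotionError and nothing moves.
- arm.close_job(): hands the job in, once; it reports no verdict.
The state is a dict: "time": time; "joint_pos": joint angles; "joint_velocities": joint speeds; "effort": joint torques, N m; "eef_pos": TCP position; "tool_rot": TCP orientation; "wrist_force": force on the tool from outside, world axes, zero at the start; "ft_torque": the same for the moment, N m; "grip_width": opening from 0.0 (shut) to 1.0 (fully open).
Only numpy, scipy, OpenCV 4.12 (cv2) and the standard library are available. Lean on these libraries where they do the work, as an engineer would, in place of code of your own. Each camera call takes 0.05 s, during which the arm holds its last target.

TASK

Set up the engraving bench for the next batch: first lay every loose bone die on the bench flat on the bed of the blue-rimmed vacuum chuck, side by side, then flip the pump's toggle switch over to on (away from the robot), and after that turn the red lever of the ball valve fully open, in line with its pipe, against its stop. Also, whenever it suits, pull each used engraving pen out of the upright wooden holder and stand it tip down in the blue sharpening jar. Leave the other things on the bench where they are.

Things in the scene. Friction and masses are not known exactly. Their poses are not given: they have to be found in the camera images.
- chuck_bed (a point): Vacuum chuck: fixed aluminium block, outside 152 (its x) x 132 (its y) mm, with a flat bed 140 x 120 mm inside a 6 mm thick blue rim. This point is the centre of the bed's floor, 20 mm above the bench; the rim stands 12 mm above the floor (top 32 mm above the bench). x and y run along the sides, z up. The bed starts empty
- valve_axis (a point): Vacuum ball valve: brass pipe (radius 16 mm, axis 28 mm above the bench) 110 mm long along this point's x, fixed to the bench, with end collars, its centre body up to about 48 mm high. This point lies on the vertical turning axis of its red lever, at the lever's half height, 62 mm above the bench. The point does not turn with the lever
- valve_handle (a joint): Red lever, a bar 14 mm wide, 12 thick, underside 56, top 68 mm above the bench, reaching 95 mm from the axis. Turn in rad: 0 = shut, square across the pipe along +y of valve_axis; opens counter-clockwise seen from above to a hard stop at 1.571, in line with the pipe along -x. Starts at 0 to 0.25; friction 0.12 N m; stays where left; fingertips can push it sideways
- switch_pivot (a point): Pump switch: green box 60 x 60 mm, 40 mm high, fixed. This point is the pivot of its steel bat toggle, at the centre of the box's top. x of this point is the direction in which the bat must go to be on. The bat is a rod 9 mm thick with a 15 mm ball whose centre is 42 mm from the pivot
- pump_toggle (a joint): Lean of the bat in rad: 0 = off, leaning 0.4 rad towards -x of switch_pivot; 0.8 = on, leaning 0.4 rad towards +x. Pushed past upright (0.4) it falls over to the other side by itself; it needs about 1 N at the ball
- pen_holder_top (a point): Dark wooden pen holder, fixed, 50 (its x) x 135 (its y) mm, 70 mm high, with three square wells 19 mm wide and 60 mm deep, at y = -45, 0 and +45 mm. This point is the centre of its top face
- tool_jar: Blue ceramic sharpening jar, fixed, outer radius 42 mm, wall 4 mm, 78 mm high, inner floor about 5 mm up. Origin at the centre of its underside
- pen1_center (a point): Yellow cordless engraving pen, round, 14 mm diameter, 140 mm long, 50 g, tapered steel tip over the lowest 22 mm, black button on the grip. At the start it stands tip down in a well of the holder (some 80 mm stand out), with a little play; may be absent. This point is half-way along it; z runs along the pen away from its tip
- pen1_tip (a point): Point of the tip of the yellow pen, 70 mm from its centre
- pen2_center (a point): Green cordless engraving pen, round, 14 mm diameter, 140 mm long, 50 g, tapered steel tip over the lowest 22 mm, black button on the grip. At the start it stands tip down in a well of the holder (some 80 mm stand out), with a little play; may be absent. This point is half-way along it; z runs along the pen away from its tip
- pen2_tip (a point): Point of the tip of the green pen, 70 mm from its centre
- pen3_center (a point): White cordless engraving pen, round, 14 mm diameter, 140 mm long, 50 g, tapered steel tip over the lowest 22 mm, black button on the grip. At the start it stands tip down in a well of the holder (some 80 mm stand out), with a little play; may be absent. This point is half-way along it; z runs along the pen away from its tip
- pen3_tip (a point): Point of the tip of the white pen, 70 mm from its centre
- die1_center (a point): Bone die, cube of side 20 mm, 15 g, four sides with black pips; lies on the bench at the start, may be absent. This point is its centre, axes along its edges
- die2_center (a point): Bone die, cube of side 20 mm, 15 g, four sides with black pips; lies on the bench at the start, may be absent. This point is its centre, axes along its edges
- die3_center (a point): Bone die, cube of side 20 mm, 15 g, four sides with black pips; lies on the bench at the start, may be absent. This point is its centre, axes along its edges
- die4_center (a point): Bone die, cube of side 20 mm, 15 g, four sides with black pips; lies on the bench at the start, may be absent. This point is its centre, axes along its edges
- die5_center (a point): Bone die, cube of side 20 mm, 15 g, four sides with black pips; lies on the bench at the start, may be absent. This point is its centre, axes along its edges
- scraper: Scraper with orange plastic handle, about 170 mm long, lying along its x; bystander, to be left alone. Origin on its underside
- pip_gauge: Brass pip gauge plate 70 x 22 x 5 mm; bystander, to be left alone. Origin on its underside
- checker: Smooth white checker, 32 mm across, 9 mm high; bystander, to be left alone. Origin on its underside
- brush: Brush, 160 mm long, lying along its x; bystander, to be left alone. Origin on its underside
- polish_tin: Round tin of polish, 60 mm across, 60 mm high; bystander, to be left alone. Origin on its underside
- oil_bottle: Amber oil bottle, 48 mm across, 120 mm high; bystander, to be left alone. Origin on its underside

How it is judged:
On the way, in this order (a step that is already met when the one before it is completed fails the run):
1. every die lies flat on the bed of the chuck (x of die1_center in the frame of chuck_bed between -0.064 and 0.064 m and y of die1_center in the frame of chuck_bed between -0.054 and 0.054 m and z of die1_center in the frame of chuck_bed between 0.006 and 0.0128 m and x of die2_center in the frame of chuck_bed between -0.064 and 0.064 m and y of die2_center in the frame of chuck_bed between -0.054 and 0.054 m and z of die2_center in the frame of chuck_bed between 0.006 and 0.0128 m and x of die3_center in the frame of chuck_bed between -0.064 and 0.064 m and y of die3_center in the frame of chuck_bed between -0.054 and 0.054 m and z of die3_center in the frame of chuck_bed between 0.006 and 0.0128 m and x of die4_center in the frame of chuck_bed between -0.064 and 0.064 m and y of die4_center in the frame of chuck_bed between -0.054 and 0.054 m and z of die4_center in the frame of chuck_bed between 0.006 and 0.0128 m and x of die5_center in the frame of chuck_bed between -0.064 and 0.064 m and y of die5_center in the frame of chuck_bed between -0.054 and 0.054 m and z of die5_center in the frame of chuck_bed between 0.006 and 0.0128 m), for 0.2 s.
2. the pump toggle is flipped to on (value of joint pump_toggle above 0.7 rad), for 0.2 s.
3. the valve lever is turned fully open (value of joint valve_handle above 1.48 rad), for 0.2 s.
At the end, for the whole second after the job is handed in: Every die lies flat on the bed inside the rim (centre 6 to 12.8 mm above its floor); toggle over 0.7 rad; valve lever over 1.48 rad; every pen stands in the jar, tip within 40 mm of its axis and under 35 mm above the bench, leaning under 0.85 rad (all of step 1 and value of joint pump_toggle above 0.7 rad and value of joint valve_handle above 1.48 rad and horizontal distance between each of pen1_tip, pen2_tip, pen3_tip and tool_jar below 0.04 m and height (world z) of each of pen1_tip, pen2_tip, pen3_tip below 0.035 m and angle between each of pen1_center, pen2_center, pen3_center's own z axis and vertical below 0.85 rad); the robot touches nothing.
It fails at once if the scraper, gauge, checker, brush, tin or bottle is moved more than 40 mm (distance of any of scraper, pip_gauge, checker, brush, polish_tin, oil_bottle from where it was at the start of the episode above 0.04 m).
Of pen1, pen2, pen3 only 2 to 3 are there at a start; the rules pass over those that are not, and their reading is None.
Of die1, die2, die3, die4, die5 only 3 to 5 are there at a start; the rules pass over those that are not, and their reading is None.
At some moment in a run one of die1, die2, die3, die4, die5 may be knocked a few centimetres aside while the robot is not near it.
It also fails if it takes over 208 s, if anything falls off the work surface, if the arm or the gripper's body presses on something with over 40 N, if the wrist force passes 120 N, or if a joint passes its speed limit or range.

## Working session

There is one attempt and no reset: what is moved stays moved. The work goes in short steps, each a Python script; the robot and the scene stay as the last script left them, time stands still between calls to the robot, and variables do not carry over. Pictures are saved under pics/ and viewed, and the job is handed in when it is done.

```bash
ls; mkdir -p pics; python3 - <<'E'
from station import arm, effector, monitor, eyes
import cv2
print(monitor.read_state(), arm.finger_overhang)
for n in ["side","top","wrist"]:
    c=eyes.calibration(n); print(n,c)
    im=eyes.snapshot(n); cv2.imwrite(f"pics/a_{n}.png",im[:,:,::-1])
E
```

```text
pics
{'time': 0.0, 'joint_pos': array([ 1.14537296e+00,  3.51264304e-01,  1.65241779e+00, -3.63253657e-06,
        1.13913869e+00, -8.46200217e-02]), 'joint_velocities': array([-0.00045259, -0.00077864, -0.00216644, -0.00091443, -0.00093789,
       -0.00073702]), 'effort': array([-3.17256017e-03, -5.06092823e+01, -2.91408902e+01, -2.44114717e-04,
        4.58823240e-03, -3.29216402e-05]), 'eef_pos': array([0.18368522, 0.51807145, 0.23874545]), 'tool_rot': array([-3.14036864e+00, -1.00514802e-04,  2.80079077e+00]), 'wrist_force': array([-0.239878  ,  0.0745312 ,  1.07276212]), 'ft_torque': array([ 0.00537158, -0.03703288, -0.0597123 ]), 'grip_width': 1.0003069264085744} 0.008
side {'fx': 377.490651835237, 'fy': 377.490651835237, 'cx': 328.10044174726085, 'cy': 198.53097189255752, 'k1': 0.02843112159307749, 'T': array([[-0.99953997,  0.00937863, -0.02884245,  0.54763384],
       [-0.02554486, -0.77298282,  0.63391247,  0.53155857],
       [-0.01634948,  0.63435763,  0.7728668 ,  0.79780549],
       [ 0.        ,  0.        ,  0.        ,  1.        ]])}
top {'fx': 394.10384679273153, 'fy': 394.10384679273153, 'cx': 317.4351573736972, 'cy': 199.3171219471571, 'k1': -0.0978449225984468, 'T': array([[ 0.00216019,  0.99405757, -0.10883421,  0.46781319],
       [-0.99977383,  0.00444951,  0.02079645, -0.0428177 ],
       [ 0.02115712,  0.10876467,  0.99384235,  1.13650288],
       [ 0.        ,  0.        ,  0.        ,  1.        ]])}
wrist {'fx': 352.2902992291036, 'fy': 352.2902992291036, 'cx': 319.577586373193, 'cy': 198.18320496464884, 'k1': -0.07038936967677537, 'T': array([[ 3.33860476e-01, -8.91985181e-01, -3.04794390e-01,
         1.06632084e-01],
       [ 9.42622028e-01,  3.15601108e-01,  1.08902029e-01,
         5.45542417e-01],
       [-9.45548863e-04, -3.23663989e-01,  9.46171617e-01,
         3.73500889e-01],
       [ 0.00000000e+00,  0.00000000e+00,  0.00000000e+00,
         1.00000000e+00]])}
```

View pics/a_side.png

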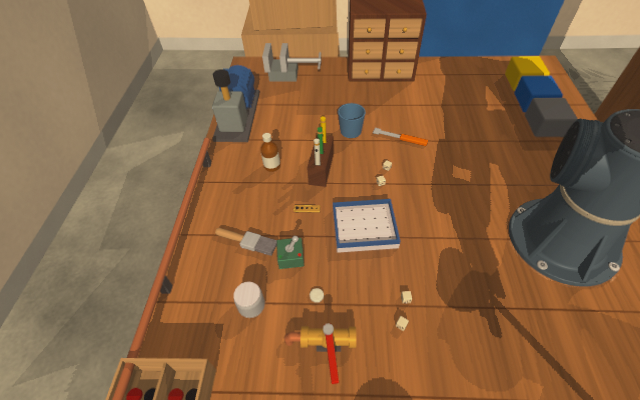

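View pics/a_top.png

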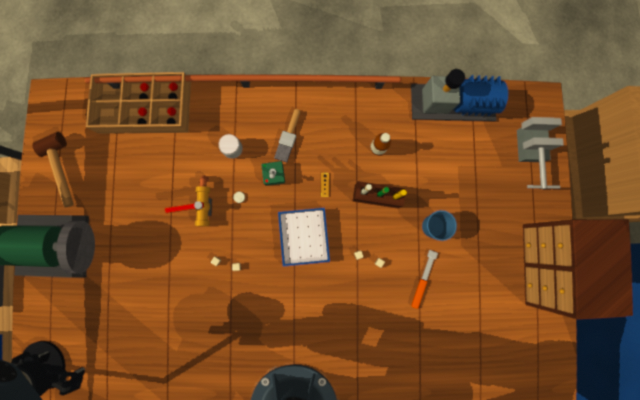

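View pics/a_wrist.png

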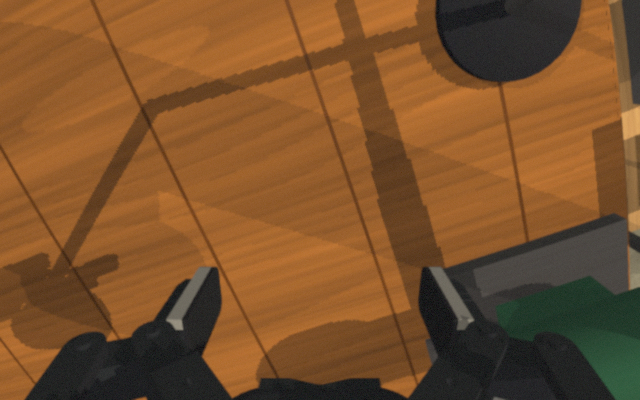

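```bash
cat > h.py <<'E'
import numpy as np, cv2
from station import arm, effector, monitor, eyes
def ray(c,uv):
    uv=np.asarray(uv,float).reshape(-1,2)
    d=(uv-[c['cx'],c['cy']])/[c['fx'],c['fy']]
    s=d.copy()
    for _ in range(20): s=d/(1+c['k1']*(s**2).sum(1,keepdims=True))
    v=np.c_[s[:,0],-s[:,1],-np.ones(len(s))]
    T=c['T']; return T[:3,3], v@T[:3,:3].T
def onplane(c,uv,z):
    o,v=ray(c,uv); return o+v*((z-o[2])/v[:,2])[:,None]
def proj(c,P):
    P=np.asarray(P,float).reshape(-1,3); T=c['T']
    q=(P-T[:3,3])@T[:3,:3]; s=np.c_[q[:,0],-q[:,1]]/(-q[:,2:3])
    s=s*(1+c['k1']*(s**2).sum(1,keepdims=True))
    return s*[c['fx'],c['fy']]+[c['cx'],c['cy']]
def tri(c1,p1,c2,p2):
    o1,v1=ray(c1,p1);o2,v2=ray(c2,p2);v1=v1[0]/np.linalg.norm(v1);v2=v2[0]/np.linalg.norm(v2)
    A=np.c_[v1,-v2];t=np.linalg.lstsq(A,o2-o1,rcond=None)[0]
    a=o1+t[0]*v1;b=o2+t[1]*v2;return (a+b)/2,np.linalg.norm(a-b)
def blobs(m,amin=8):
    n,l,s,ct=cv2.connectedComponentsWithStats(m.astype(np.uint8),connectivity=8)
    return [(s[i,4],ct[i].round(1),s[i,:4]) for i in range(1,n) if s[i,4]>=amin],l
E
python3 - <<'E'
from h import *
for n in ["top","side"]:
    im=cv2.imread(f"pics/a_{n}.png"); hsv=cv2.cvtColor(im,cv2.COLOR_BGR2HSV)
    c=eyes.calibration(n)
    H,S,V=cv2.split(hsv)
    for nm,m in dict(bone=(S<110)&(V>150),red=((H<5)|(H>175))&(S>180)&(V>120),green=(H>60)&(H<90)&(S>90)&(V<160),blue=(H>95)&(H<118)&(S>100),yellow=(H>22)&(H<35)&(S>180)&(V>150)).items():
        for b in blobs(m,12)[0]:
            print(n,nm,b[0],b[1],b[2],onplane(c,b[1],0.01)[0].round(3))
im=cv2.imread("pics/a_top.png")
cv2.imwrite("pics/b_top.png",cv2.resize(im[100:300,150:470],None,fx=2.5,fy=2.5,interpolation=cv2.INTER_CUBIC))
im=cv2.imread("pics/a_side.png")
cv2.imwrite("pics/b_side.png",cv2.resize(im[95:395,190:450],None,fx=2,fy=2,interpolation=cv2.INTER_CUBIC))
E
```

```text
top bone 232 [251.2  16.8] [239   6  24  24] [1.159 0.14  0.01 ]
top bone 123 [510.6  23. ] [500  14  20  17] [ 1.165 -0.687  0.01 ]
top bone 27 [185.3  20.5] [183  16   6  10] [1.149 0.346 0.01 ]
top bone 19 [210.1  25.2] [208  23   5   6] [1.132 0.267 0.01 ]
top bone 33 [164.9  29. ] [162  25   7   8] [1.121 0.409 0.01 ]
top bone 15 [ 4.5 29.5] [ 2 28  6  4] [1.15  0.968 0.01 ]
top bone 35 [520.8  36.7] [516  33  10   9] [ 1.119 -0.718  0.01 ]
top bone 15 [14.9 42.3] [13 41  5  4] [1.1   0.918 0.01 ]
top bone 14 [530.4  41.1] [528  40   6   3] [ 1.105 -0.749  0.01 ]
top bone 45 [18.  48.7] [14 44 10 10] [1.077 0.903 0.01 ]
top bone 39 [537.4 119.6] [533 118  11   4] [ 0.843 -0.747  0.01 ]
top bone 170 [286.5 138.3] [279 131  16  15] [0.771 0.025 0.01 ]
top bone 63 [385.  137.1] [381 133   9   9] [ 0.777 -0.266  0.01 ]
top bone 320 [228.1 143.8] [219 134  20  20] [0.754 0.196 0.01 ]
top bone 42 [539.2 140.5] [534 139  14   4] [ 0.776 -0.748  0.01 ]
top bone 34 [373.4 148.2] [371 143   7  10] [ 0.743 -0.23   0.01 ]
top bone 168 [541.6 167.9] [539 148   7  40] [ 0.69  -0.749  0.01 ]
t
[... 4962 characters left out ...]
[1.1   0.358 0.01 ]
side red 313 [331.6 358.9] [326 334  12  50] [0.559 0.299 0.01 ]
side red 49 [132.7 397.4] [127 396  13   4] [0.932 0.373 0.01 ]
side red 50 [174.  397.5] [168 396  13   4] [0.854 0.373 0.01 ]
side blue 7098 [487.1  26.6] [419   0 145  56] [-0.064 -1.052  0.01 ]
side blue 477 [240.5  80.5] [227  66  24  41] [ 0.91  -0.666  0.01 ]
side blue 996 [535.6  89.4] [515  76  47  36] [-0.124 -0.609  0.01 ]
side blue 539 [365.7 223.5] [334 199  65  49] [ 0.479 -0.033  0.01 ]
side yellow 463 [530.9  64.4] [513  56  36  19] [-0.156 -0.764  0.01 ]
side yellow 12 [322.5 118.5] [321 117   4   4] [ 0.604 -0.452  0.01 ]
side yellow 48 [323.1 131.7] [321 124   4  19] [ 0.6   -0.387  0.01 ]
```

View pics/b_top.png

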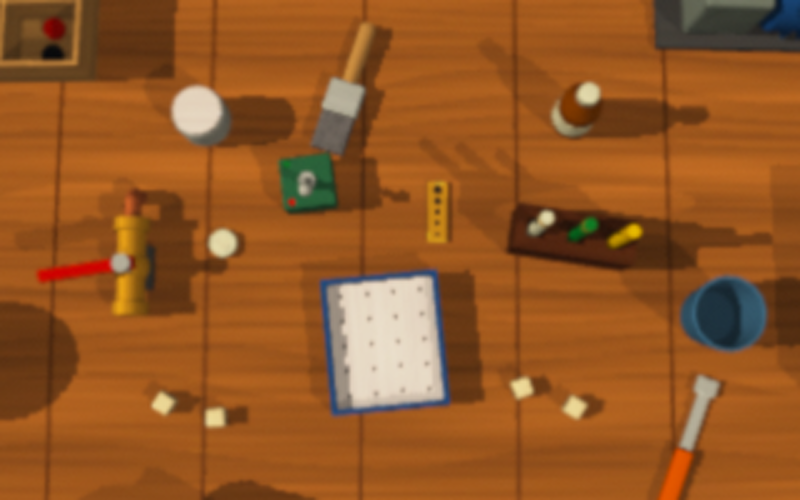

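View pics/b_side.png

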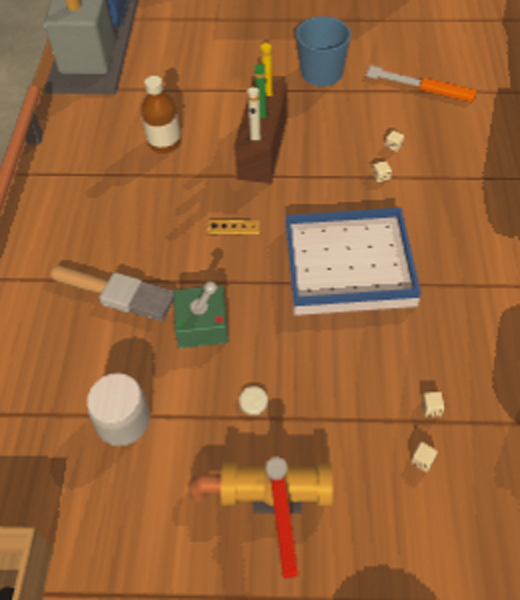

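```bash
python3 - <<'E'
from h import *
C={n:eyes.calibration(n) for n in["top","side"]}
I={n:cv2.imread(f"pics/a_{n}.png") for n in C}
def m(n,f):
    H,S,V=cv2.split(cv2.cvtColor(I[n],cv2.COLOR_BGR2HSV)); return f(H.astype(int),S.astype(int),V.astype(int))
def crop(mask,x0,x1,y0,y1):
    o=np.zeros_like(mask);o[y0:y1,x0:x1]=mask[y0:y1,x0:x1];return o
for n,bx in dict(top=(270,335,200,272),side=(328,405,195,243)).items():
    b=crop(m(n,lambda H,S,V:(H>95)&(H<120)&(S>90)),*bx)
    ys,xs=np.nonzero(b); P=onplane(C[n],np.c_[xs,ys],0.032)[:,:2]
    print(n,"chuck",cv2.minAreaRect((P*1000).astype(np.float32)))
for n,bx in dict(top=(420,460,205,245),side=(330,370,100,140)).items():
    b=crop(m(n,lambda H,S,V:(H>95)&(H<120)&(S>80)),*bx)
    ys,xs=np.nonzero(b); P=onplane(C[n],np.c_[xs,ys],0.078)[:,:2]*1000
    hull=cv2.convexHull(P.astype(np.float32))
    print(n,"jar bbox",P.min(0),P.max(0))
print("hub",tri(C['top'],(197.7,204.6),C['side'],(327.7,328.8)))
for n,bx in dict(top=(160,200,198,215),side=(322,340,330,388)).items():
    b=crop(m(n,lambda H,S,V:((H<6)|(H>174))&(S>150)&(V>100)),*bx)
    ys,xs=np.nonzero(b); P=onplane(C[n],np.c_[xs,ys],0.068)[:,:2]*1000
    print(n,"lever",cv2.minAreaRect(P.astype(np.float32)))
for n,bx in dict(top=(255,290,155,190),side=(270,310,230,272)).items():
    b=crop(m(n,lambda H,S,V:(H>60)&(H<95)&(S>80)),*bx)
    ys,xs=np.nonzero(b); P=onplane(C[n],np.c_[xs,ys],0.04)[:,:2]*1000
    print(n,"switch",cv2.minAreaRect(P.astype(np.float32)))
for n,bx in dict(top=(350,412,175,212)).items():
    b=crop(m(n,lambda H,S,V:(V<75)|((V<110)&(H<5))),*bx)
    ys,xs=np.nonzero(b); P=onplane(C[n],np.c_[xs,ys],0.07)[:,:2]*1000
    print(n,"holder",cv2.minAreaRect(P.astype(np.float32)))
for n,bx in dict(top=(345,420,170,225),side=(295,345,105,195)).items():
    x0,x1,y0,y1=bx
    cv2.imwrite(f"pics/c_{n}.png",cv2.resize(I[n][y0:y1,x0:x1],None,fx=6,fy=6,interpolation=cv2.INTER_CUBIC))
for n,bx in dict(top=(250,300,150,200),side=(265,315,225,275)).items():
    x0,x1,y0,y1=bx
    cv2.imwrite(f"pics/d_{n}.png",cv2.resize(I[n][y0:y1,x0:x1],None,fx=8,fy=8,interpolation=cv2.INTER_CUBIC))
a=[cv2.imread(f"pics/d_{n}.png") for n in C];cv2.imwrite("pics/d.png",np.hstack(a))
a=cv2.imread("pics/c_top.png");b=cv2.imread("pics/c_side.png");o=np.zeros((540,760,3),np.uint8);o[:330,:450]=a;o[:540,455:755]=b;cv2.imwrite("pics/c.png",o)
E
```

```text
top chuck ((484.6891174316406, -27.005767822265625), (148.5702362060547, 130.30508422851562), 5.6972575187683105)
side chuck ((483.38702392578125, -24.052947998046875), (148.60845947265625, 133.84707641601562), 5.6052565574646)
top jar bbox [ 476.62208136 -442.11188866] [ 553.05866748 -352.033282  ]
side jar bbox [ 477.86052158 -437.87742544] [ 550.23223471 -324.72518626]
hub (array([0.56791617, 0.26131551, 0.07033659]), np.float64(0.0014128395280590571))
top lever ((559.569580078125, 312.2412414550781), (12.560162544250488, 81.12896728515625), 8.761950492858887)
side lever ((558.8796997070312, 313.89373779296875), (13.892596244812012, 86.56884002685547), 7.797171115875244)
top switch ((661.9749145507812, 60.1068115234375), (58.307777404785156, 54.18596649169922), 8.490243911743164)
side switch ((658.8303833007812, 90.87958526611328), (50.50910949707031, 1.675067663192749), 6.826066970825195)
top holder ((597.9677734375, -242.7167205810547), (156.06004333496094, 55.35489273071289), 82.10106658935547)
```

View pics/c.png

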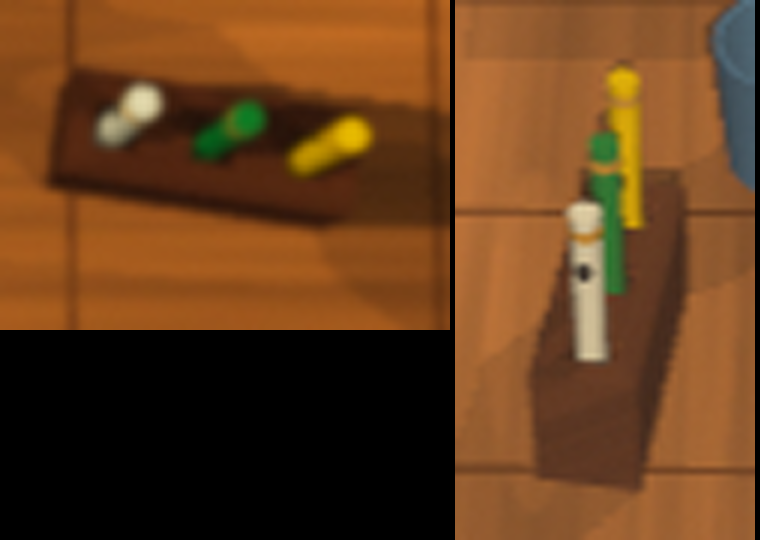

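View pics/d.png

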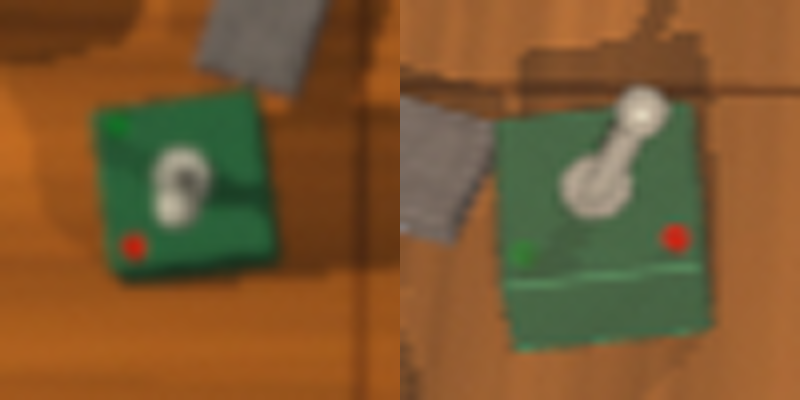

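```bash
python3 - <<'E'
from h import *
t=eyes.calibration("top");s=eyes.calibration("side")
for n,a,b in [("ball",(271.9,176),(295.1,239)),("Wtop",(368.8,187.2),(316.3,140.5)),("Wbase",(363.3,191.7),(317.8,164.2)),
("Gtop",(386.3,189.7),(319.8,129.2)),("Gbase",(379.7,194.5),(322,153)),("Ytop",(403.7,192),(323,118.3)),("Ybase",(395.3,197.2),(324.3,142.5))]:
    p,e=tri(t,a,s,b);print(n,p.round(4),round(e,4))
    if 'base' in n: print(onplane(t,a,.07).round(4),onplane(s,b,.07).round(4))
# feasibility
for p in [(0.433,-0.183,0.2),(0.406,0.19,0.2),(0.484,-0.025,0.032),(0.6,-0.24,0.11),(0.515,-0.397,0.12)]:
    for y in (-1.57,0,1.57): q=arm.inverse_kinematics(p,[np.pi,0,y]); print(p,y,None if q is None else np.round(q,2))
E
```

```text
ball [0.647  0.0592 0.0755] 0.0006
Wtop [ 0.6075 -0.1944  0.1463] 0.0009
Wbase [ 0.6066 -0.1917  0.0631] 0.0009
[[ 0.6062 -0.1908  0.07  ]] [[ 0.6056 -0.1848  0.07  ]]
Gtop [ 0.6008 -0.2394  0.1455] 0.002
Gbase [ 0.598  -0.2373  0.0616] 0.0033
[[ 0.5987 -0.2359  0.07  ]] [[ 0.5959 -0.2282  0.07  ]]
Ytop [ 0.5945 -0.2842  0.1457] 0.0032
Ybase [ 0.5919 -0.281   0.0611] 0.0011
[[ 0.5914 -0.279   0.07  ]] [[ 0.5908 -0.271   0.07  ]]
(0.433, -0.183, 0.2) -1.57 [-0.5   0.26  1.89 -0.    0.99  2.64]
(0.433, -0.183, 0.2) 0 [-0.5   0.26  1.89 -0.    0.99  1.07]
(0.433, -0.183, 0.2) 1.57 [-0.5   0.26  1.89  0.    0.99 -0.5 ]
(0.406, 0.19, 0.2) -1.57 [ 0.33  0.22  1.94  0.    0.98 -2.81]
(0.406, 0.19, 0.2) 0 [ 0.33  0.22  1.94 -0.    0.98  1.9 ]
(0.406, 0.19, 0.2) 1.57 [ 0.33  0.22  1.94 -0.    0.98  0.33]
(0.484, -0.025, 0.032) -1.57 None
(0.484, -0.025, 0.032) 0 [-0.15  0.57  1.96 -0.    0.62  1.42]
(0.484, -0.025, 0.032) 1.57 [-0.15  0.57  1.96 -0.    0.62 -0.15]
(0.6, -0.24, 0.11) -1.57 [-0.45  0.67  1.49 -0.    0.99  2.69]
(0.6, -0.24, 0.11) 0 [-0.45  0.67  1.49 -0.    0.99  1.12]
(0.6, -0.24, 0.11) 1.57 [-0.45  0.67  1.49  0.    0.99 -0.45]
(0.515, -0.397, 0.12) -1.57 [-0.73  0.66  1.47 -0.    1.01  2.41]
(0.515, -0.397, 0.12) 0 [-0.73  0.66  1.47 -0.    1.01  0.84]
(0.515, -0.397, 0.12) 1.57 [-0.73  0.66  1.47  0.    1.01 -0.73]
```

```bash
cat >> h.py <<'E'
def wsnap(fn=None):
    c=eyes.calibration("wrist"); im=eyes.snapshot("wrist")[:,:,::-1].copy()
    if fn: cv2.imwrite(fn,im)
    return c,im
def go(p,yaw,rp=(np.pi,0)):
    arm.move_ptp(list(p),[rp[0],rp[1],yaw])
def T(): return round(monitor.read_state()['time'],1)
E
python3 - <<'E'
from h import *
effector.move_gripper(0.6)
go((0.38,0.195,0.2),0.0)
c,im=wsnap("pics/w1.png"); print(T(),monitor.read_state()['grip_width'])
import pickle; pickle.dump(c,open("w1.pkl","wb"))
E
```

```text
2.4 0.6008061857362996
```

View pics/w1.png

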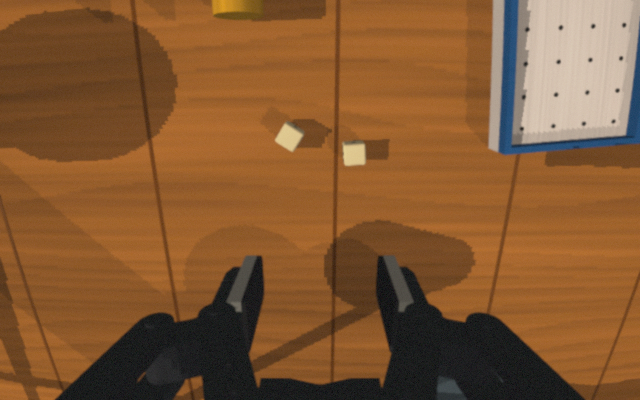

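```bash
cat >> h.py <<'E'
def dice(c,im,z=0.02,dbg=None):
    hsv=cv2.cvtColor(im,cv2.COLOR_BGR2HSV);H,S,V=[x.astype(int) for x in cv2.split(hsv)]
    m=((S<110)&(V>175)).astype(np.uint8)
    n,l,s,ct=cv2.connectedComponentsWithStats(m)
    out=[]
    for i in range(1,n):
        if s[i,4]<150: continue
        cs,_=cv2.findContours((l==i).astype(np.uint8),cv2.RETR_EXTERNAL,cv2.CHAIN_APPROX_NONE)
        P=onplane(c,cs[0].reshape(-1,2),z)[:,:2]*1000
        (x,y),(w,h),a=cv2.minAreaRect(P.astype(np.float32))
        if 13<w<27 and 13<h<27:
            a=(np.deg2rad(a)+np.pi/4)%(np.pi/2)-np.pi/4
            out.append((x/1000,y/1000,a,w,h))
    return out
E
python3 - <<'E'
from h import *
import pickle
c=pickle.load(open("w1.pkl","rb"))
for d in dice(c,cv2.imread("pics/w1.png")): print(np.round(d,3))
E
```

```text
[ 0.415  0.223 -0.584 19.16  18.387]
[ 0.399  0.164  0.022 19.475 19.218]
```

```bash
cat >> h.py <<'E'
CH=np.array([0.484,-0.0255]); CY=0.098
def slot(k): # k-> chuck frame x offset
    return CH+np.array([np.cos(CY),np.sin(CY)])*k
def pick(x,y,a,zp=0.012,op=0.45):
    effector.move_gripper(op)
    go((x,y,0.12),a)
    hit=arm.movel([x,y,zp],feed=0.12,contact_N=8)
    effector.move_gripper(0.0,25)
    g=monitor.read_state()['grip_width']
    arm.movel([x,y,0.13],feed=0.25)
    return hit,g
def place(k,a=CY,op=0.42,zp=0.0325):
    x,y=slot(k)
    go((x,y,0.12),a)
    hit=arm.movel([x,y,zp],feed=0.12,contact_N=8)
    z=monitor.read_state()['eef_pos'][2]
    g=monitor.read_state()['grip_width']
    effector.move_gripper(op)
    arm.movel([x,y,0.13],feed=0.25)
    return hit,z,g
E
python3 - <<'E'
from h import *
print(pick(0.399,0.164,0.022),T())
print(place(0.045),T())
go((0.38,0.2,0.2),0.0)
c,im=wsnap("pics/w2.png")
for d in dice(c,im): print(np.round(d,3))
E
```

```text
(False, 0.22168180356397135) 5.1
(True, np.float64(0.03183298511856925), 0.22998817317518885) 7.6
[ 0.415  0.223 -0.567 18.738 18.456]
```

View pics/w2.png

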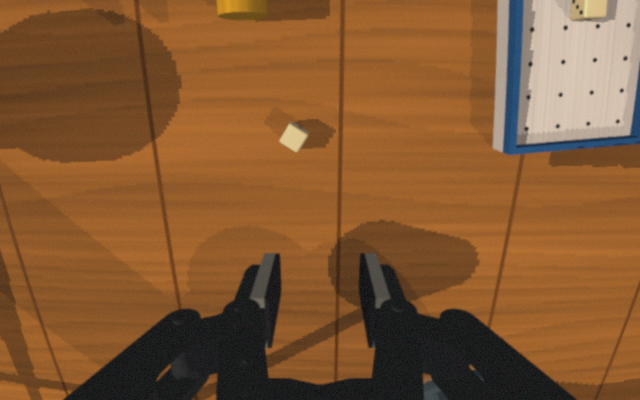

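The first die is in the chuck (pixel 590,5) and die A is still at (294,137). Next is A, then a look at the other pair.

```bash
python3 - <<'E'
from h import *
print(pick(0.415,0.223,-0.575),T())
print(place(0.015),T())
go((0.39,-0.213,0.2),0.0)
c,im=wsnap("pics/w3.png")
for d in dice(c,im): print(np.round(d,3))
print(T())
E
```

```text
(False, 0.22407046116763457) 11.5
(True, np.float64(0.031845932728895), 0.23196151970154513) 14.2
[ 0.434 -0.183  0.355 18.525 18.259]
[ 0.412 -0.243 -0.567 19.46  18.07 ]
15.2
```

View pics/w3.png

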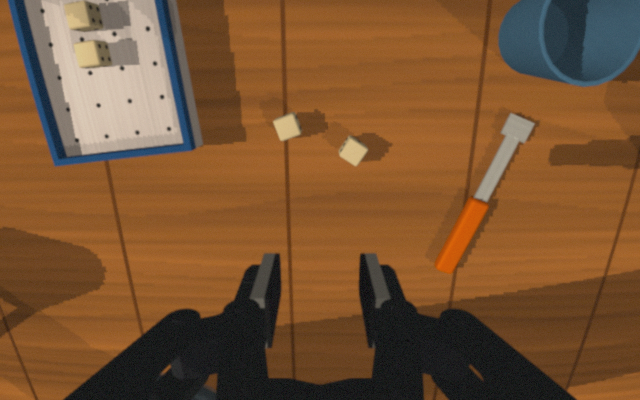

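```bash
python3 - <<'E'
from h import *
print(pick(0.434,-0.183,0.355),T())
print(place(-0.015),T())
go((0.39,-0.23,0.2),0.0)
c,im=wsnap("pics/w4.png")
D=dice(c,im)
for d in D: print(np.round(d,3))
D=[d for d in D if abs(d[0]-0.412)<.05 and abs(d[1]+.243)<.05]
if len(D)==1:
    print(pick(*D[0][:3]),T())
    print(place(-0.045),T())
go((0.40,-0.03,0.25),CY)
wsnap("pics/w5.png")
for n in ["top","side"]: cv2.imwrite(f"pics/e_{n}.png",eyes.snapshot(n)[:,:,::-1])
E
```

```text
(False, 0.22602314539404114) 17.8
(True, np.float64(0.03192341783357522), 0.22228556092614085) 20.1
[ 0.412 -0.243 -0.565 19.187 18.269]
(False, 0.22647065041925865) 23.8
(True, np.float64(0.032029490156860824), 0.23163766839806088) 26.3
```

View pics/w5.png

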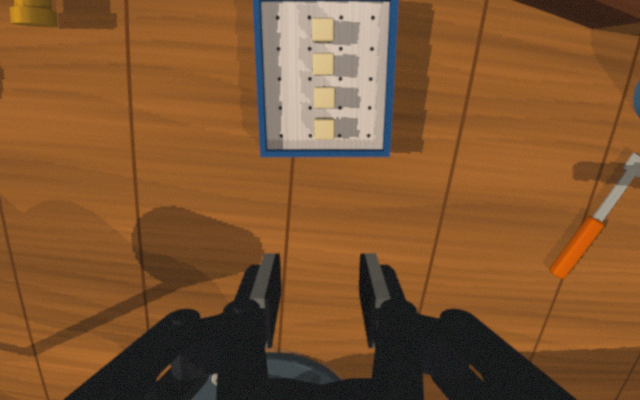

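View pics/e_top.png

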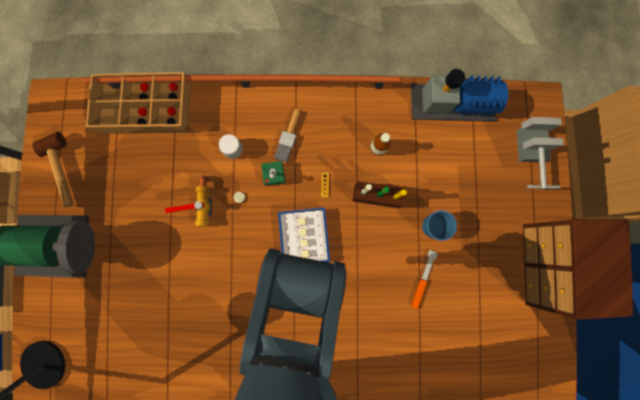

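View pics/e_side.png

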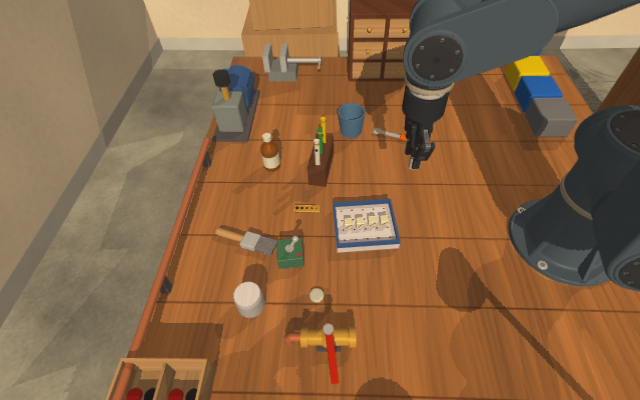

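```bash
python3 - <<'E'
from h import *
effector.move_gripper(0.0,25)
go((0.60,0.055,0.16),0.1)
arm.movel([0.607,0.0545,0.075],feed=0.15,contact_N=8)
h=arm.movel([0.662,0.0605,0.077],feed=0.06,contact_N=12)
print(h,monitor.read_state()['eef_pos'],monitor.read_state()['wrist_force'])
arm.movel([0.62,0.056,0.08],feed=0.15)
arm.movel([0.60,0.055,0.16],feed=0.25)
go((0.57,0.1,0.22),0.1)
wsnap("pics/w6.png")
t=eyes.calibration("top");s=eyes.calibration("side")
a,b=[eyes.snapshot(n)[:,:,::-1] for n in("top","side")]
cv2.imwrite("pics/f.png",np.hstack([cv2.resize(a[150:200,250:300],None,fx=7,fy=7,interpolation=2),cv2.resize(b[225:275,265:315],None,fx=7,fy=7,interpolation=2)]));print(T())
E
```

```text
False [0.66183521 0.06048154 0.07697315] [-0.02171663 -0.76337696  0.09099106]
31.6
```

View pics/w6.png

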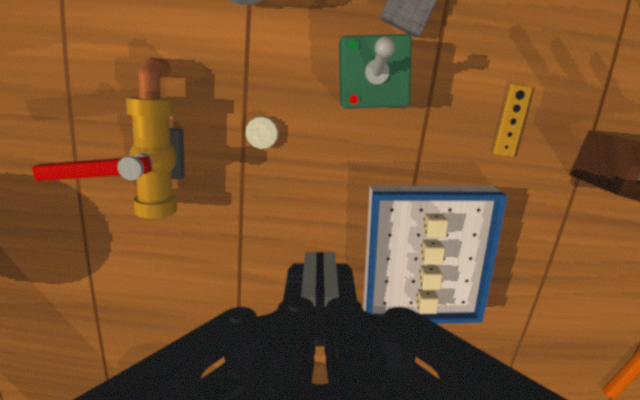

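View pics/f.png

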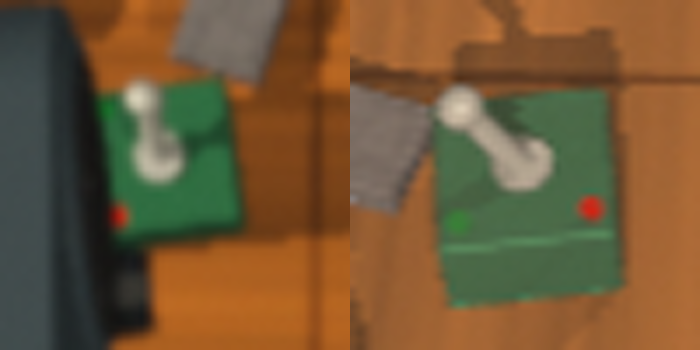

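```bash
python3 - <<'E'
from h import *
hub=np.array([0.568,0.2613]); r=0.078
def pos(th,off): return hub+r*np.array([-np.sin(th),np.cos(th)])-off*np.array([-np.cos(th),-np.sin(th)])
z=0.062
p=pos(0.15,0.032)
go((*p,0.14),0.15)
print(arm.movel([*p,z],feed=0.15,contact_N=8))
f0=monitor.read_state()['wrist_force']
for th in np.r_[np.arange(0.15,1.72,0.12)]:
    p=pos(th,0.018)
    h=arm.movel([*p,z],feed=0.08,attitude=[np.pi,0,th],contact_N=12)
    s=monitor.read_state();print(round(th,2),h,(s['wrist_force']-f0).round(1),s['eef_pos'].round(3))
    if h:break
print(T())
E
```

```text
False
0.15 False [ 1.2  0.4 -0.9] [0.575 0.341 0.063]
0.27 False [ 0.7 -0.9 -0.6] [0.565 0.341 0.062]
0.39 False [ 0.4 -0.4 -1.1] [0.555 0.34  0.062]
0.51 False [-0.4 -0.2 -1.6] [0.546 0.338 0.062]
0.63 False [ 0.2 -0.7 -0.4] [0.537 0.335 0.062]
0.75 False [-0.4  1.   0.2] [0.528 0.331 0.062]
0.87 False [ 1.1  0.4 -0.8] [0.52  0.325 0.062]
0.99 False [-0.1  0.5 -0.7] [0.513 0.319 0.062]
1.11 False [-0.  -0.3 -0.9] [0.507 0.312 0.062]
1.23 False [-0.2 -0.8 -0.2] [0.501 0.305 0.062]
1.35 False [ 0.5  0.3 -0.1] [0.496 0.296 0.062]
1.47 False [-0.3 -0.2  0.3] [0.493 0.287 0.062]
1.59 False [ 0.3  1.1 -0.7] [0.49  0.278 0.062]
1.71 True [-1.  25.1 -7.3] [0.489 0.278 0.063]
37.0
```

```bash
python3 - <<'E'
from h import *
s=monitor.read_state(); p=s['eef_pos']
arm.movel([p[0],p[1]+0.03,p[2]],feed=0.12)
arm.movel([p[0],p[1]+0.03,0.2],feed=0.25)
go((0.42,0.1,0.25),0.1)
wsnap("pics/w7.png");cv2.imwrite("pics/g.png",eyes.snapshot("side")[:,:,::-1])
print(T())
E
```

```text
39.4
```

View pics/w7.png

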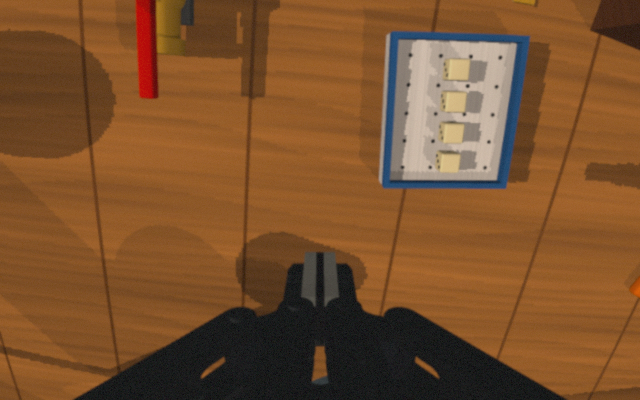

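```bash
python3 - <<'E'
from h import *
import pickle
effector.move_gripper(0.5)
go((0.56,-0.40,0.30),1.42)
c,im=wsnap("pics/w8.png");pickle.dump(c,open("w8.pkl","wb"))
for n,P in dict(W=(0.6075,-.1944,.146),G=(.6008,-.2394,.146),Y=(.5945,-.2842,.146),jar=(.5145,-.398,.078)).items(): print(n,proj(c,P).round(1))
E
```

```text
W [[ 340.1 -105.8]]
G [[339.5 -36.3]]
Y [[339.4  29.7]]
jar [[274.3 168. ]]
```

View pics/w8.png

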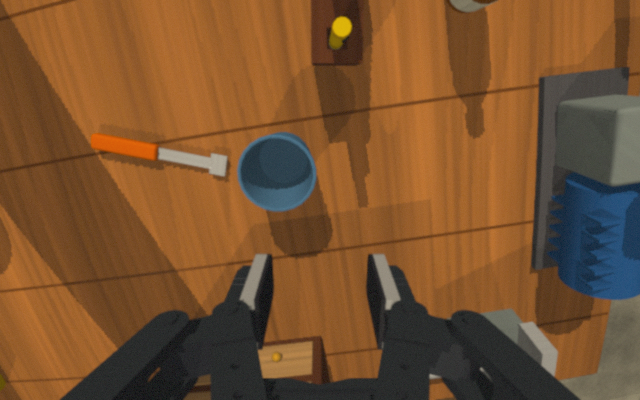

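```bash
python3 - <<'E'
from h import *
import pickle
c=pickle.load(open("w8.pkl","rb"));im=cv2.imread("pics/w8.png")
H,S,V=[x.astype(int) for x in cv2.split(cv2.cvtColor(im,cv2.COLOR_BGR2HSV))]
m=((H>95)&(H<118)&(S>80)).astype(np.uint8);m[:,:220]=0;m[:,340:]=0;m[240:]=0;m[:100]=0
ys,xs=np.nonzero(m);P=onplane(c,np.c_[xs,ys],.078)[:,:2]
print(P.min(0),P.max(0)); print(onplane(c,(342,27),.146))
Q=P[P[:,1]<-0.39]; 
# lower rim arc fit
h=cv2.convexHull((P*1000).astype(np.float32)).reshape(-1,2)/1000; h=h[h[:,1]<-0.40]
A=np.c_[2*h,np.ones(len(h))];s=np.linalg.lstsq(A,(h**2).sum(1),rcond=None)[0];print(s[:2],np.sqrt(s[2]+s[:2]@s[:2]))
E
```

```text
[ 0.47537552 -0.44469646] [ 0.5557299  -0.36302312]
[[ 0.59672255 -0.28261032  0.146     ]]
[ 0.51562879 -0.40451398] 0.040219442575045006
```

```bash
cat >> h.py <<'E'
JAR=np.array([0.5153,-0.4025]); L=0.097
def pen_pick(x,y,psi=1.42):
    effector.move_gripper(0.5)
    go((x,y,0.21),psi)
    hit=arm.movel([x,y,0.107],feed=0.15,contact_N=8)
    effector.move_gripper(0.0,40)
    g=monitor.read_state()['grip_width']
    arm.movel([x,y,0.235],feed=0.15)
    return hit,g,monitor.read_state()['grip_width']
def pen_pose(psi,beta,tipz,rt=0.012):
    d=np.array([np.cos(psi),np.sin(psi)])*np.sign(beta); b=abs(beta)
    tip=np.r_[JAR+rt*d,tipz]; return tip+L*np.r_[np.sin(b)*d,np.cos(b)]
def pen_place(psi,beta):
    arm.move_ptp(list(pen_pose(psi,beta,0.12)),[np.pi,beta,psi])
    hit=arm.movel(list(pen_pose(psi,beta,0.011)),feed=0.1,contact_N=6)
    s=monitor.read_state(); effector.move_gripper(0.45); arm.pause(0.3)
    p=pen_pose(psi,beta,0.011); up=(pen_pose(psi,beta,0.12)-p)
    u=np.r_[np.sin(beta)*np.cos(psi),np.sin(beta)*np.sin(psi),np.cos(beta)]
    arm.movel(list(s['eef_pos']+0.12*u),feed=0.2)
    return hit,s['eef_pos'].round(3),s['grip_width']
E
python3 - <<'E'
from h import *
for psi,b in [(1.57,-.22),(.52,.22),(-.52,-.22)]:
    for z in (.011,.12): print(arm.inverse_kinematics(pen_pose(psi,b,z),[np.pi,b,psi]))
print(pen_pick(0.5945,-0.283))
c,im=wsnap("pics/w9.png");cv2.imwrite("pics/h_side.png",eyes.snapshot("side")[:,:,::-1]);print(T())
E
```

```text
[-0.82740238  0.78940117  1.28115067  0.15705398  1.2379263  -0.89044864]
[-0.82740238  0.67949917  1.20149454  0.14996429  1.4252696  -0.860658  ]
[-0.61073474  0.75573573  1.34655114 -0.21868784  1.14344401  0.54138945]
[-0.61073474  0.6413717   1.26797418 -0.20462368  1.33210983  0.49856347]
[-0.76790106  0.55760522  1.72181018  0.08852739  0.6505872   1.25812551]
[-0.76790106  0.41223507  1.6427343   0.06985904  0.87434532  1.28377933]
(False, 0.15291048889386427, 0.1566102363246995)
45.0
```

View pics/w9.png

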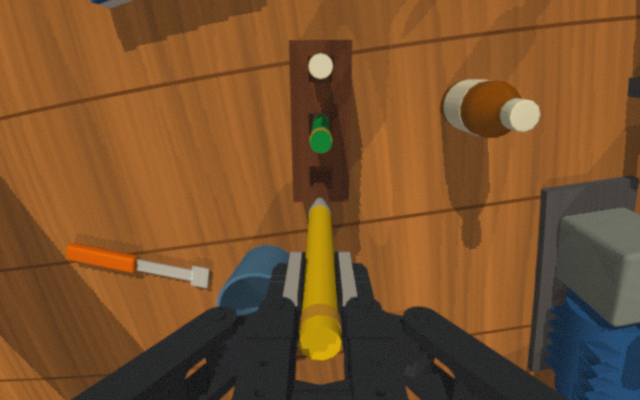

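View pics/h_side.png

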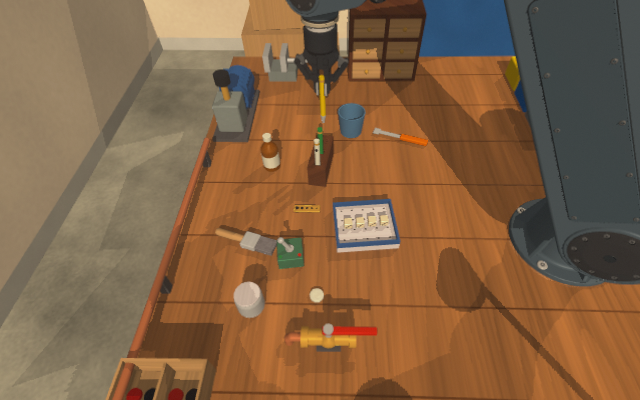

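```bash
python3 - <<'E'
from h import *
c=eyes.calibration("wrist"); print(proj(c,(.5945,-.283,.138)))
print(pen_place(1.57,-0.22),T())
go((0.60,-0.24,0.28),1.42)
c,im=wsnap("pics/w10.png");print(T())
for P in [(0.6075,-.1944,.146),(.6008,-.2394,.146)]: print(proj(c,P).round(1))
E
```

```text
[[318.07416546 204.27996629]]
(False, array([ 0.516, -0.436,  0.106]), 0.14973403605520466) 48.4
49.5
[[318.8 128.5]]
[[319.  186.2]]
```

View pics/w10.png

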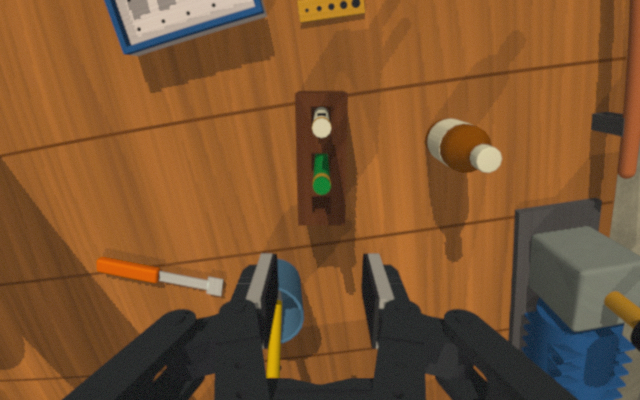

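Yellow leans in the jar (about 278,345), as planned. The tops of green (321,186) and white (321,129) match the predictions, so I'll take green, then white.

```bash
python3 - <<'E'
from h import *
print(pen_pick(0.601,-0.239),T())
print(pen_place(0.52,0.22),T())
go((0.60,-0.22,0.28),1.42)
c,im=wsnap("pics/w11.png");cv2.imwrite("pics/i.png",cv2.resize(eyes.snapshot("side")[80:200,280:440,::-1],None,fx=4,fy=4,interpolation=2))
E
```

```text
(False, 0.14854921394812415, 0.15067377290333323) 52.3
(False, array([ 0.544, -0.386,  0.106]), 0.154568686412933) 55.7
```

View pics/w11.png

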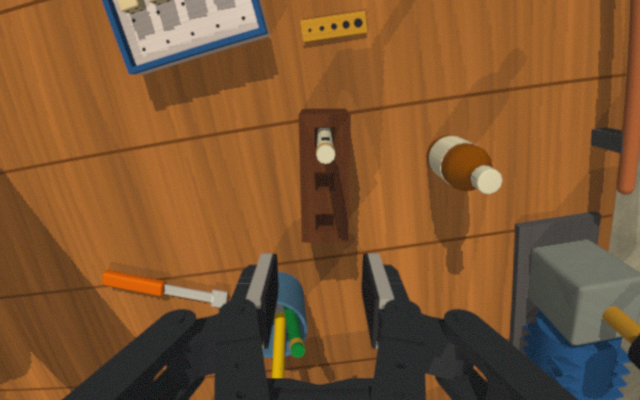

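View pics/i.png

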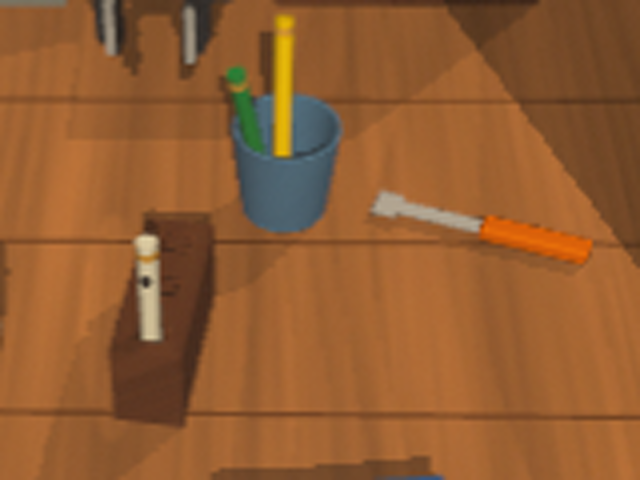

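```bash
python3 - <<'E'
from h import *
print(pen_pick(0.6073,-0.1938),T())
print(pen_place(-0.52,-0.22),T())
arm.movel([0.45,-0.33,0.32],feed=0.25)
go((0.40,-0.02,0.28),CY)
c,im=wsnap("pics/w12.png")
a,b=[eyes.snapshot(n)[:,:,::-1].copy() for n in("top","side")]
cv2.imwrite("pics/j_top.png",a);cv2.imwrite("pics/j_side.png",b)
cv2.imwrite("pics/j.png",cv2.resize(b[80:200,280:440],None,fx=4,fy=4,interpolation=2));print(T())
E
```

```text
(False, 0.14943360910588685, 0.1514695015222072) 59.4
(False, array([ 0.487, -0.386,  0.106]), 0.15215028625718224) 63.4
65.3
```

View pics/j.png

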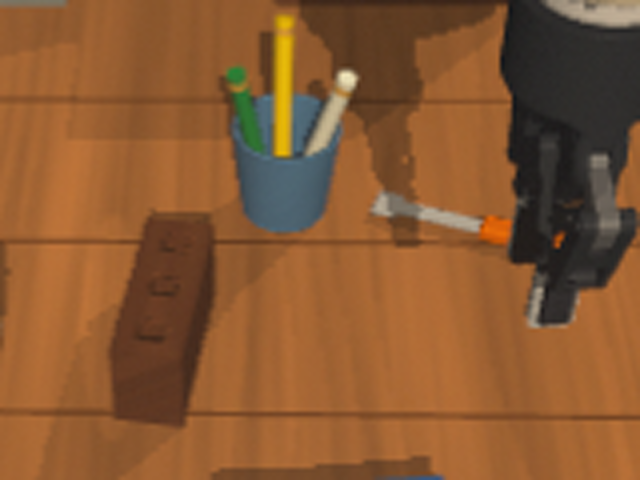

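View pics/w12.png

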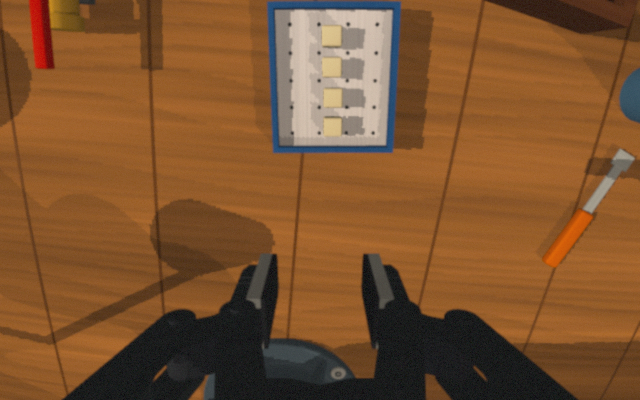

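View pics/j_top.png

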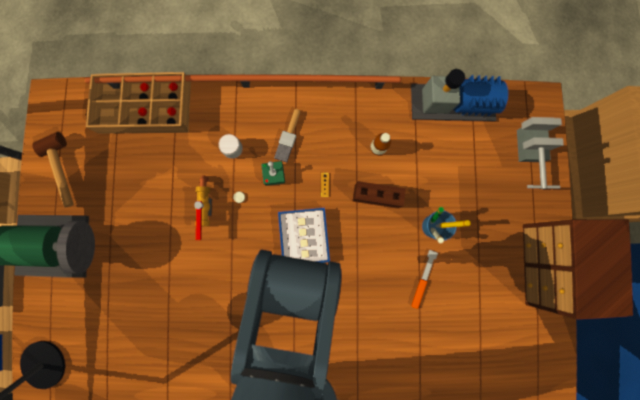

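View pics/j_side.png

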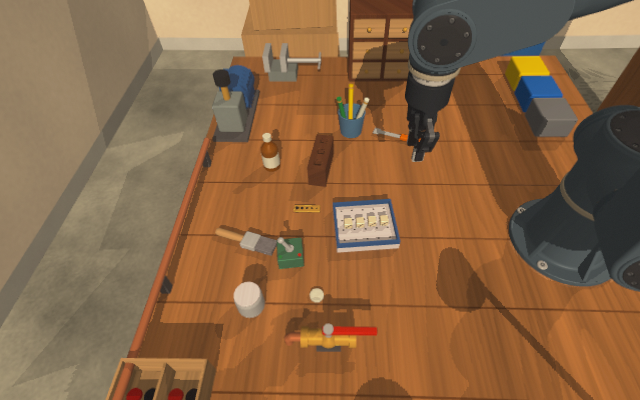

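```bash
python3 - <<'E'
from h import *
hub=np.array([568,261.3])
for n,R,Y in [("top",(190,205,200,245),(190,215,180,228)),("side",(325,380,322,340),(298,358,325,352))]:
    im=cv2.imread(f"pics/j_{n}.png" );im0=cv2.imread(f"pics/a_{n}.png");c=eyes.calibration(n)
    def mk(im,f,b):
        H,S,V=[x.astype(int) for x in cv2.split(cv2.cvtColor(im,cv2.COLOR_BGR2HSV))];m=f(H,S,V);o=np.zeros_like(m);o[b[2]:b[3],b[0]:b[1]]=m[b[2]:b[3],b[0]:b[1]]
        ys,xs=np.nonzero(o);return np.c_[xs,ys]
    P=onplane(c,mk(im,lambda H,S,V:((H<6)|(H>174))&(S>170)&(V>120),R),.066)[:,:2]*1000
    print(n,len(P),"lever",cv2.minAreaRect(P.astype(np.float32)),P.mean(0)-hub)
    vx=cv2.fitLine(P.astype(np.float32),2,0,.01,.01).ravel();print(np.arctan2(vx[1],vx[0]))
    P=onplane(c,mk(im0,lambda H,S,V:(H>17)&(H<30)&(S>150)&(V>120),Y),.03)[:,:2]*1000
    vx=cv2.fitLine(P.astype(np.float32),2,0,.01,.01).ravel();print("pipe",len(P),np.arctan2(vx[1],vx[0]),vx)
E
```

```text
top 147 lever ((516.12109375, 259.9403991699219), (81.85865020751953, 11.074784278869629), 1.8249179124832153) [-51.78780335  -1.583265  ]
0.028515343
pipe 309 0.01790826 [9.9983966e-01 1.7907303e-02 5.6764258e+02 2.6321698e+02]
side 349 lever ((516.055419921875, 262.0191345214844), (85.70821380615234, 13.60178279876709), 1.1882400512695312) [-52.87610655   0.82216852]
0.026654363
pipe 509 -0.010990724 [ 9.9993962e-01 -1.0990503e-02  5.6880298e+02  2.6522888e+02]
```

```bash
python3 - <<'E'
from h import *
c,im=wsnap("pics/w13.png")
R=np.array([[np.cos(CY),np.sin(CY)],[-np.sin(CY),np.cos(CY)]])
hsv=cv2.cvtColor(im,cv2.COLOR_BGR2HSV)
m=((hsv[...,1]>55)&(hsv[...,1]<140)&(hsv[...,2]>150)&(hsv[...,0]>15)&(hsv[...,0]<35))
for b in blobs(m,60)[0]: print(b[0],b[1],(R@(onplane(c,b[1],.04)[0,:2]-CH)).round(3))
arm.close_job();print(T())
E
```

```text
441 [330.9  35. ] [0.044 0.001]
435 [331.3  66.6] [0.014 0.   ]
392 [332.2  97.3] [-0.016 -0.001]
362 [331.9 126.9] [-0.047 -0.001]
the job is handed in; nothing more can be done
the job is handed in; nothing more can be done
```

The bench is set up and the job is handed in, at about 65 s of the 208 s allowed. I found four dice and three pens on the bench.

1. **Dice:** All four lie flat in a row on the chuck bed. The last look put their centres at about +44, +14, −16 and −47 mm along the bed's x, within 1 mm of its centre line.
2. **Toggle:** It was flipped after the dice were placed, and both fixed cameras show it leaning away from the robot.
3. **Valve lever:** I swept it until it met its stop (25 N on the tool). It now points towards the robot at 0.027–0.029 rad. The pipe measures +0.018 rad in the top view and −0.011 in the side view, so the two are in line to within about 0.04 rad.
4. **Pens:** The yellow, green and white pens stand tip down in the jar, leaning outward on the rim. I did not measure the height of their tips.

The bystander objects look unmoved in the last top and side pictures. The arm was clear of everything when I handed in. No check failed, and no die was seen to move out of place.

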